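# Move the charged battery pack from its charger to the desk lamp

### The arm

A 6-joint arm with a two-finger parallel gripper is mounted at the origin on the work surface. World frame = base frame: x ahead of the robot, y to its left, z up, the work surface at z = 0. Lengths are in m, angles in rad, forces in N, time in s.
With the tool pointing down it reaches from about 0.25 to 0.775 m from the base axis. Payload 4 kg.
Tool frame: the origin (TCP) lies between the finger pads; the fingertips stand 19 mm ahead of it and the grasp point (between the pads) is the TCP; y points along the fingers, z is the direction in which the jaws open and shut, and the axes are right-handed (so a half turn about y gives the same grasp; the last joint's range is limited). The gripper opens to 94 mm and grips with 3 to 60 N. Pads are 16 mm wide; open, the fingers measure 119 mm over their backs; the gripper's body (75 mm by 177 mm) begins 78 mm behind the grasp point.
Start: joints at [-1.446, 0.087, 1.371, -0, 1.684, -0.103], TCP at [0.124, -0.536, 0.225] pointing down, gripper open.
Joint ranges: [-3.1, 3.1], [-0.76, 2.03], [0.27, 2.55], [-1.08, 4.22], [0.17, 2.65], [-2.57, 2.57]. Speed limits (rad/s): [2.79, 2.79, 3.14, 3.14, 3.14, 3.14].

### API

Orientations are given as a unit quaternion [x, y, z, w].
In Python, from plant import * gives the robot as it stands.
- The arm moves only by the tool arm_command, never from a script. Its argument "steps" is a list of rows, each a list of 3 entries, a list of its own where there are three numbers: the shift along the world's x, y, z in m, then the turn, a rotation vector about the world's x, y, z in degrees, then the finger opening in m, from 0 to 0.094. A call has 1 to 5 rows; each row is the pose to reach, as a shift and turn from the pose commanded when the call began; what a row does not reach only later rows make up. A row lasts 1/12 s, in which the tool goes at most 41.7 mm and 7.16 degrees, less where a joint would pass 70% of its speed; a pose out of reach is approached as far as the arm can. A call with a gripper value outside its range is refused whole. The fingers move at their own pace and stop on an object; "grip_force" is the grip in N (left out, the last holds). Time passes only in rows, so rows that repeat a pose let the fingers close. It gives the time, the measured TCP pose, the force and the opening at its end, in the units of the state.
- get_obs(): the state, without advancing time (a new reading comes with each control period).
- snapshot(name): name is "side" or "top" or "wrist"; returns (picture, depth): 400x640x3 uint8, red, green, blue; 400x640 float32, m along the optical axis (not along the pixel's ray), 0 where there is no reading.
- calibration(name): a dict with "camera_matrix" (3x3 intrinsics, pixels), "T" (4x4, takes a point from camera to world coordinates). Camera axes: x right, y down, z forward; pixel columns grow to the right and rows downward; lengths in m; the calibration is good to about 2 mm. The wrist camera is an equidistant fisheye: a pixel r from the principal point sees the ray r / f radians off the axis. A picture is of the moment at which its call begins: read the wrist's pose just before it. calibration takes no time and is no camera call; for the wrist camera it gives the pose at the moment of the call.
- sign_off(): hands the job in, once; it reports no verdict.
Trained networks look in the newest picture that a camera, given by its name, has taken for a name from the list of things; names that differ only in an ending like _2 or _b are one class to them, and where a whole thing is asked for, a point or a joint stands for the part that bears it (a point fixed in the world has none). Each returns a list of dicts, best first, with "confidence" (0 to 1); they miss things now and then, are a little off and sometimes report something else, mostly with a low value. They report only what shows in the picture. A call takes as long as a camera call. They do not tell look-alikes from the thing itself.
- look_for(camera, query): "location" ([column, row] in pixels, amid what is visible of it).
- masks_of(camera, query): "mask" (400x640 bool, what is visible of it) and "location" ([column, row] in pixels, amid what is visible of it).
- spot_point(camera, query): "location" ([column, row] in pixels: a listed point, or the origin of a listed thing).
The state is a dict: "clock": time; "qpos": joint angles; "joint_velocities": joint speeds; "joint_efforts": joint torques, N m; "ee_pos": TCP position; "tool_rot": TCP orientation; "contact_force": force on the tool from outside, world axes, zero at the start; "moment": the same for the moment, N m; "gripper_width": opening from 0.0 (shut) to 1.0 (fully open).
Only numpy, scipy, OpenCV 4.12 (cv2) and the standard library are available. Lean on these libraries where they do the work, as an engineer would, in place of code of your own. Each camera call takes 0.05 s, during which the arm holds its last target. There are 200 camera calls.

### The job

The lamp's battery is charged: press the tongue of the catch at the front of the charger so that the pack pops loose, slide the pack out of the charger's dovetail, and slide it, the same way round, into the dovetail in the foot of the desk lamp until the catch there clicks and holds it; the lamp's stop can be set at different depths. Never force anything (stay well under 35 N of push on the charger and the lamp), let go of the pack, and leave the other things on the desk where they are.

Things in the scene. Friction and masses are not known exactly. Their poses are not given: they have to be found in the camera images.
- charger: Charger, fixed, grey plastic: dovetail shoe 68 mm wide, black thumb tongue in front, plain 46 mm high block behind (x +40 to +85 mm). The pack starts latched in it. Origin on the desk (z 0) under the seated pack's centre; x = direction in which a pack slides IN; z up. Shoe sizes (mm): floor 20 above the desk from x -56 to +33; end wall at x +32.5, 34 above the desk.
- charger_seat (a point): Where the pack's centre is when seated in the charger (42 mm over the desk; axes as the charger). A plunger in the end wall pushes the seated pack out with 5 N (3 N at its 14 mm end): with the catch pressed the pack pops 14 to 16 mm towards -x and stays in the rails. It can be lifted only once its centre is beyond x -55 mm.
- charger_thumb (a point): Middle of the top of the charger's thumb tongue: ribbed black plate 26 (x) by 32 (y) mm in front of the porch, centred at x -71 mm, 17 mm above the desk. It moves straight down, 7 mm at most; pushed down 6 mm (about 5 N) it frees the pack.
- lamp: Desk lamp, fixed: grey foot with a longer shoe of the same cross-section, empty, facing the robot; behind it a round foot (radius 48, centre x +88 mm) with a white mushroom shade (radius 36, centre x +98), 88 mm high. Origin on the desk, under the centre of a pack pushed in as deep as can be; x = direction of sliding in; z up. Floor 20 mm above the desk, x -76 to +40.
- lamp_seat (a point): Deepest possible place of the pack's centre in the lamp (42 mm over the desk). End wall, plunger and catch sit together on a stop clamped 0 to 20 mm nearer the mouth, a different amount each time, NOT measured: the seat lies at x 0 to -20 mm here, to be found by feel. The catch clicks at the seat or up to 1 mm past it; 2.5 mm past it the wall stops the pack hard.
- lamp_mouth (a point): Mouth of the lamp's rails, on the floor (20 mm over the desk), x -44 mm; rail tops are 33.5 mm over the desk. Before it (x -76 to -44) an open porch, 68 mm wide, to rest the pack's front on. Funnel cheeks, 6 mm high, narrow from 30 mm either side at x -64 to 22 at the mouth. The plate has 1.2 mm play to each side in the rails and 1.5 to 2 mm up and down.
- lamp_catch (a joint): Lamp's catch (m): 0 up, 0.0035 to 0.005 while the pack rides on it, 0 again at the click; its tongue sticks out in front. Sliding in takes 1 to 3 N; riding starts 46 mm before the seat; in the last 14 mm the plunger pushes back too (5 to 8 N in all) and throws the pack out again if released before the click. A push of 10 N or more there means the end wall.
- pack_center (a point): Centre of the black battery pack, 22 mm above its underside. 60 (x) x 42 (y) x 44 mm, 0.14 to 0.28 kg: dovetail plate 9.5 thick over its whole length and width, with a grip block 48 (x) x 30 (y) x 34.5 high on top, to be pinched across its 30 mm from above. x points to the nose, which goes in first; a notch below takes the catch only this way round.
Not all that is in view belongs to the job. What is shaped like the charger but purple is not meant.

How it is judged:
By the outcome, as a careful person would: the job done as asked, in the order asked, and still so for the second after the job is handed in, with the robot touching nothing.
It also fails if it takes over 72 s, if anything falls off the work surface, if the arm or the gripper's body presses on something with over 40 N, if the wrist force passes 120 N, or if a joint passes its speed limit or range.

## Working session

There is one attempt and no reset: what is moved stays moved. The work goes in short steps, Python scripts to look and compute and a tool call to move; the robot and the scene stay as the last step left them, time stands still between calls to the robot, and variables do not carry over. Pictures are saved under pics/ and viewed, about 8 in all and at most 12, crops included, and the job is handed in when it is done.

Besides the shell and the picture viewer there is one more tool, called after "Emit:" as name(argument=value, ...) on one line, values as JSON. arm_command: Moves the arm, as the interface text tells. Its arguments: {"type":"object","properties":{"steps":{"type":"array","items":{"type":"array"}},"grip_force":{"type":"number"}},"required":["steps"]}

```bash
mkdir -p pics
cat > h.py <<'E'
from plant import *
import numpy as np, cv2
def save(name,fn,crop=None,scale=1):
    p,d=snapshot(name); np.save('pics/%s_d.npy'%name,d); np.save('pics/%s_p.npy'%name,p)
    im=p[:,:,::-1]
    if crop: im=im[crop[1]:crop[3],crop[0]:crop[2]]
    cv2.imwrite('pics/'+fn,cv2.resize(im,None,fx=scale,fy=scale,interpolation=cv2.INTER_CUBIC)); return p,d
def world(name,uv,d):
    c=calibration(name);K=np.array(c["camera_matrix"]);T=np.array(c["T"])
    uv=np.atleast_2d(uv).astype(float); z=d[uv[:,1].round().astype(int),uv[:,0].round().astype(int)]
    P=np.c_[(uv[:,0]-K[0,2])/K[0,0]*z,(uv[:,1]-K[1,2])/K[1,1]*z,z,np.ones(len(z))]
    return (P@T.T)[:,:3]
E
python3 - <<'E'
from h import *
p,d=save('top','t1.png')
for q in ['charger','lamp','pack_center']:
    for r in masks_of('top',q)[:3]:
        m=r['mask'];v,u=np.nonzero(m);P=world('top',np.c_[u,v],d);print(q,r['confidence'],r['location'],P.mean(0).round(3),P.min(0).round(3),P.max(0).round(3))
for q in ['charger_seat','charger_thumb','lamp_mouth','lamp_seat','pack_center','charger','lamp']:
    for r in spot_point('top',q)[:3]: print(q,r['confidence'],r['location'],world('top',r['location'],d).round(3))
save('side','s1.png')
o=get_obs();print(o['clock'],o['ee_pos'],o['tool_rot'],o['contact_force'])
print(calibration('top'))
E
```

```text
charger 0.92 [191.8, 238.6] [0.366 0.253 0.032] [ 0.274 -0.082 -0.003] [0.447 0.301 1.3  ]
charger 0.7 [371.6, 164.1] [ 0.559 -0.222  0.04 ] [ 0.33  -0.275 -0.004] [ 0.648 -0.082  1.3  ]
charger 0.59 [431.8, 227.3] [ 0.411 -0.381  0.033] [ 0.321 -0.433 -0.003] [ 0.487 -0.082  1.3  ]
lamp 0.68 [238.5, 141.2] [0.638 0.155 0.043] [ 0.33  -0.082 -0.004] [0.745 0.22  1.3  ]
lamp 0.5 [375.1, 176.0] [ 0.548 -0.226  0.055] [ 0.52  -0.253  0.02 ] [ 0.584 -0.205  0.071]
pack_center 0.64 [375.1, 174.0] [ 0.547 -0.226  0.055] [ 0.52  -0.253  0.02 ] [ 0.578 -0.205  0.071]
charger_seat 0.92 [434.7, 231.7] [[ 0.401 -0.394  0.019]]
charger_seat 0.67 [190.7, 239.6] [[0.364 0.267 0.022]]
charger_thumb 0.72 [196.3, 269.0] [[0.285 0.249 0.016]]
charger_thumb 0.58 [381.0, 200.2] [[ 0.484 -0.248  0.018]]
charger_thumb 0.5 [428.3, 252.5] [[ 0.345 -0.377  0.016]]
lamp_mouth 0.85 [241.5, 164.8] [[0.574 0.139 0.018]]
lamp_seat 0.56 [236.6, 145.9] [[0.626 0.154 0.019]]
pack_center 0.62 [373.2, 175.0] [[ 0.545 -0.221  0.067]]
charger 0.9 [195.0, 242.8] [[0.355 0.256 0.019]]
charger 0.68 [375.8, 174.3] [[ 0.547 -0.228  0.063]]
charger 0.62 [430.4, 230.5] [[ 0.404 -0.382  0.018]]
lamp 0.92 [238.9, 154.5] [[0.601 0.146 0.024]]
0.6 [ 0.12420066 -0.5358105   0.22451929] [ 0.08036473 -0.7024904   0.70256109 -0.0803533 ] [ 0.1918683  -0.20823713 -0.09477563]
{'camera_matrix': array([[470.93055515,   0.        , 313.95606438],
       [  0.        , 470.93055515, 197.66292336],
       [  0.        ,   0.        ,   1.        ]]), 'T': array([[ 0.02414713, -0.99231363,  0.12136962,  0.32963604],
       [-0.99965344, -0.02269403,  0.01334079, -0.08161771],
       [-0.01048388, -0.1216497 , -0.99251773,  1.300428  ],
       [ 0.        ,  0.        ,  0.        ,  1.        ]])}
```

View pics/t1.png

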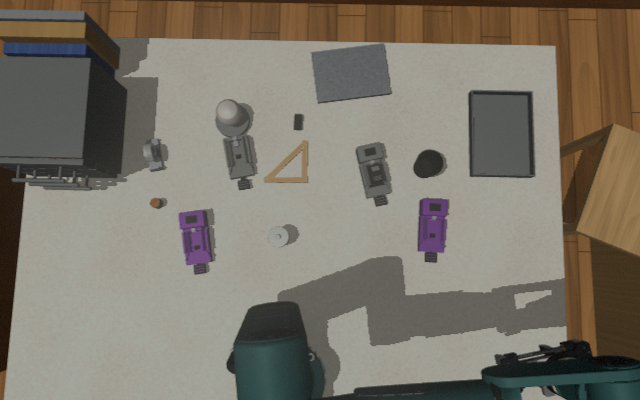

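The picture shows three charger-shaped things: purple at (195,240) and (432,228), grey with the black pack at (373,173). The grey one fits. The lamp (white shade) is at (238,145), and its shoe mouth faces the robot at about (241,165). Next I'll fit their axes and confirm in an enlarged crop.

```bash
cat > m.py <<'E'
from h import *
p=np.load('pics/top_p.npy');d=np.load('pics/top_d.npy')
v,u=np.mgrid[0:400,0:640]; W=world('top',np.c_[u.ravel(),v.ravel()],d).reshape(400,640,3)
def sel(box,lo,hi):
    u0,v0,u1,v1=box; w=W[v0:v1,u0:u1].reshape(-1,3); return w[(w[:,2]>lo)&(w[:,2]<hi)]
def rect(P): (c,s,a)=cv2.minAreaRect((P[:,:2]*1000).astype(np.float32)); return np.round(c,1),np.round(s,1),round(a,1),len(P),np.round(np.median(P[:,2]),4)
C=(350,135,400,212); L=(212,92,262,196)
print('pack top',rect(sel(C,.058,.075)))
print('block top',rect(sel((350,135,395,165),.042,.050)))
print('charger thumb',rect(sel((368,193,395,210),.011,.022)))
print('charger all>.012',rect(sel(C,.012,.08)))
print('shade',rect(sel(L,.075,.1)))
print('lamp thumb',rect(sel((232,177,262,196),.011,.024)))
print('lamp rails',rect(sel((212,130,262,190),.028,.038)))
print('lamp shoe',rect(sel((212,140,262,176),.015,.038)))
a=p[130:215,345:405][:,:,::-1];b=p[90:200,205:270][:,:,::-1]
f=lambda i:cv2.resize(i,(390,580),interpolation=cv2.INTER_CUBIC)
cv2.imwrite('pics/c1.png',np.hstack([f(a),f(b)]))
E
python3 m.py
```

```text
pack top (array([ 551.8, -226.8]), array([47.6, 30.3]), 14.5, 204, np.float64(0.0647))
block top (array([ 612.4, -211.5]), array([45.1, 68.4]), 14.3, 345, np.float64(0.0464))
charger thumb (array([ 487. , -239.2]), array([33.5, 53.6]), 2.4, 147, np.float64(0.0179))
charger all>.012 (array([ 553.1, -226.8]), array([169.5,  69.6]), 14.2, 1454, np.float64(0.0343))
shade (array([709.7, 172.5]), array([57.8, 56.7]), 2.2, 352, np.float64(0.0836))
lamp thumb (array([524.4, 139.7]), array([36.4, 43.7]), 11.3, 135, np.float64(0.0173))
lamp rails (array([596.5, 149.4]), array([110.9,  68.4]), 12.1, 333, np.float64(0.0321))
lamp shoe (array([594.2, 148.9]), array([107.2,  68.5]), 12.1, 902, np.float64(0.0233))
```

View pics/c1.png

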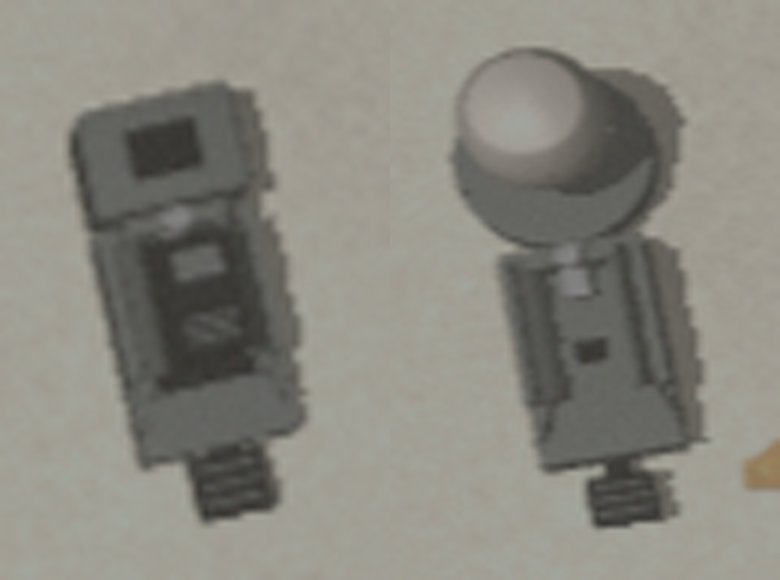

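The left crop shows the grey charger with the black pack latched in it: the block is behind, at the top, and the ribbed tongue in front, at the bottom. The right crop shows the lamp's empty grey shoe, with the shade behind and the tongue in front. This is the charger that is meant, since the purple ones are excluded. I'm moving to its tongue with the fingers shut.

Emit:
arm_command(steps=[[[0.16, 0.13, -0.02], [0, 0, 1.2], 0], [[0.16, 0.13, -0.02], [0, 0, 1.2], 0], [[0.16, 0.13, -0.02], [0, 0, 1.2], 0], [[0.16, 0.13, -0.02], [0, 0, 1.2], 0], [[0.16, 0.13, -0.02], [0, 0, 1.2], 0]], grip_force=30)

```text
clock: 1.02
ee_pos: [0.2854, -0.4044, 0.2045]
tool_rot: [0.087, -0.701, 0.702, -0.088]
contact_force: [1.1, 0.5, -0.5]
gripper_width: 0.683
```

Emit:
arm_command(steps=[[[0.16, 0.13, -0.02], [0, 0, 0], 0], [[0.16, 0.13, -0.02], [0, 0, 0], 0], [[0.16, 0.13, -0.02], [0, 0, 0], 0], [[0.16, 0.13, -0.02], [0, 0, 0], 0], [[0.16, 0.13, -0.02], [0, 0, 0], 0]])

```text
clock: 1.43
ee_pos: [0.4456, -0.2741, 0.1846]
tool_rot: [0.088, -0.701, 0.702, -0.088]
contact_force: [0.7, -0.7, 0.5]
gripper_width: 0.328
```

Emit:
arm_command(steps=[[[0.038, 0.031, 0], [0, 0, 0], 0], [[0.038, 0.031, -0.03], [0, 0, 0], 0], [[0.038, 0.031, -0.07], [0, 0, 0], 0], [[0.038, 0.031, -0.07], [0, 0, 0], 0], [[0.038, 0.031, -0.07], [0, 0, 0], 0]])

```text
clock: 1.85
ee_pos: [0.4803, -0.2434, 0.1118]
tool_rot: [-0.09, 0.703, -0.7, 0.086]
contact_force: [-0.1, 0.5, 0.3]
gripper_width: 0.006
```

Emit:
arm_command(steps=[[[0, 0, -0.03], [0, 0, 0], 0], [[0, 0, -0.06], [0, 0, 0], 0], [[0, 0, -0.069], [0, 0, 0], 0], [[0, 0, -0.069], [0, 0, 0], 0]])

```text
clock: 2.18
ee_pos: [0.4813, -0.2451, 0.0451]
tool_rot: [-0.088, 0.702, -0.701, 0.087]
contact_force: [-0.2, 0.6, 0.1]
gripper_width: 0.009
```

Run:
```python
from h import *
o=get_obs();print(o['ee_pos'],o['contact_force'],o['clock'])
save('wrist','w1.png',scale=1.2)
```

```text
[ 0.48134282 -0.24509194  0.0451116 ] [-0.15054564  0.56389715  0.13844379] 2.1833
```

View pics/w1.png

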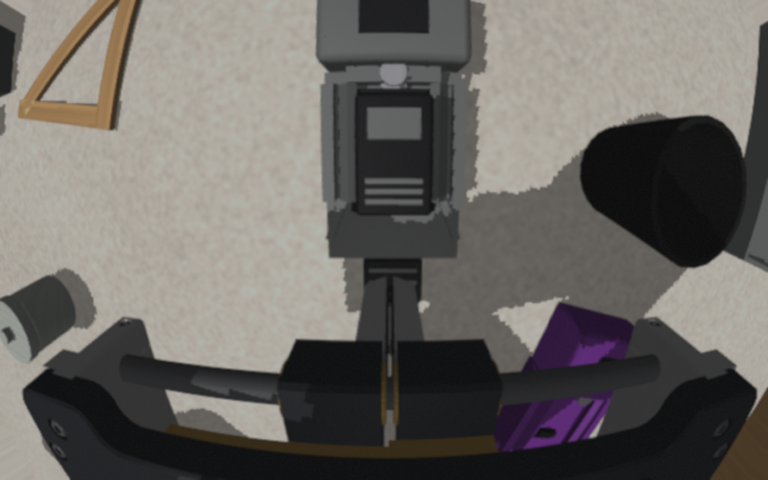

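The closed fingertips stand over the middle of the charger's tongue, at (392,275). The pack is straight ahead at (393,150), and a tall black cup stands at the right (665,190). Pressing now, and I'll check the cup's clearance.

Emit:
arm_command(steps=[[[0, 0, -0.006], [0, 0, 0], 0], [[0, 0, -0.009], [0, 0, 0], 0], [[0, 0, -0.012], [0, 0, 0], 0], [[0, 0, -0.014], [0, 0, 0], 0], [[0, 0, -0.014], [0, 0, 0], 0]])

```text
clock: 2.65
ee_pos: [0.4831, -0.2455, 0.0325]
tool_rot: [0.087, -0.701, 0.702, -0.088]
contact_force: [1.9, -0.6, 3.2]
gripper_width: 0.003
```

Run:
```python
from m import *
w=sel((405,140,455,190),.01,.2);print(w.min(0),w.max(0),rect(w))
w=w[w[:,2]>w[:,2].max()-.02];print(rect(w))
```

```text
pack top (array([ 551.8, -226.8]), array([47.6, 30.3]), 14.5, 204, np.float64(0.0647))
block top (array([ 612.4, -211.5]), array([45.1, 68.4]), 14.3, 345, np.float64(0.0464))
charger thumb (array([ 487. , -239.2]), array([33.5, 53.6]), 2.4, 147, np.float64(0.0179))
charger all>.012 (array([ 553.1, -226.8]), array([169.5,  69.6]), 14.2, 1454, np.float64(0.0343))
shade (array([709.7, 172.5]), array([57.8, 56.7]), 2.2, 352, np.float64(0.0836))
lamp thumb (array([524.4, 139.7]), array([36.4, 43.7]), 11.3, 135, np.float64(0.0173))
lamp rails (array([596.5, 149.4]), array([110.9,  68.4]), 12.1, 333, np.float64(0.0321))
lamp shoe (array([594.2, 148.9]), array([107.2,  68.5]), 12.1, 902, np.float64(0.0233))
[ 0.52276572 -0.43610397  0.01001791] [ 0.61614959 -0.32990419  0.08690195] (array([ 571.7, -386.3]), array([114.4,  80. ]), 80.4, 478, np.float64(0.0593))
(array([ 579.2, -365.3]), array([70.4, 71.2]), 74.2, 195, np.float64(0.079))
```

Emit:
arm_command(steps=[[[0, 0, -0.001], [0, 0, 0], 0], [[0, 0, -0.002], [0, 0, 0], 0], [[0, 0, -0.003], [0, 0, 0], 0], [[0, 0, -0.003], [0, 0, 0], 0], [[0, 0, -0.003], [0, 0, 0], 0]])

```text
clock: 3.07
ee_pos: [0.4829, -0.2452, 0.0291]
tool_rot: [0.087, -0.701, 0.702, -0.088]
contact_force: [1.9, -1.1, 4.5]
gripper_width: 0.008
```

```bash
cat > packpos.py <<'E'
from m import *
E
python3 - <<'E'
from h import *
o=get_obs();print(o['ee_pos'],o['contact_force'])
p,d=snapshot('top');np.save('pics/top_d.npy',d)
v,u=np.mgrid[120:215,340:405];w=world('top',np.c_[u.ravel(),v.ravel()],d)
w=w[(w[:,2]>.058)&(w[:,2]<.07)];print(cv2.minAreaRect((w[:,:2]*1000).astype(np.float32)),len(w))
E
```

```text
[ 0.48285368 -0.24524549  0.02914283] [ 1.85953453 -1.08721794  4.52431791]
((547.3859252929688, -225.79141235351562), (31.579912185668945, 11.331914901733398), 56.74290084838867) 5
```

Emit:
arm_command(steps=[[[0, 0, -0.001], [0, 0, 0], 0], [[0, 0, -0.0015], [0, 0, 0], 0], [[0, 0, -0.0015], [0, 0, 0], 0]])

```text
clock: 3.37
ee_pos: [0.4829, -0.2453, 0.0288]
tool_rot: [0.087, -0.701, 0.702, -0.088]
contact_force: [-0.7, -0.0, 9.8]
gripper_width: 0.006
```

Run:
```python
from h import *
o=get_obs();print(o['ee_pos'],o['contact_force'])
save('wrist','w2.png',crop=(220,0,420,250),scale=2)
```

```text
[ 0.48288683 -0.24527698  0.02883881] [-0.73364265 -0.01653522  9.83256828]
```

View pics/w2.png

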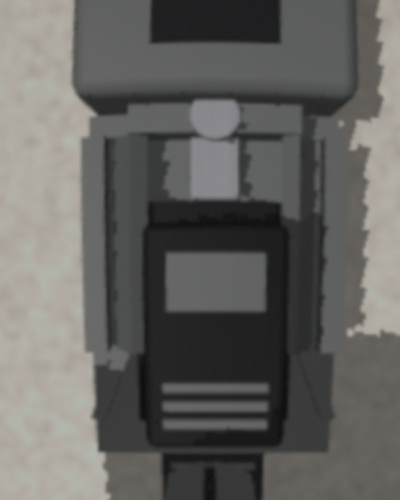

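The pack has popped out: the plunger is extended at (215,150) and the pack's rear end is now over the porch at (215,435). I'll lift, open, and go over the pack.

Emit:
arm_command(steps=[[[0, 0, 0.02], [0, 0, 0], 0], [[0, 0, 0.06], [0, 0, 0], 0.07], [[0, 0, 0.085], [0, 0, 0], 0.07], [[0.03, 0.008, 0.085], [0, 0, 0], 0.07], [[0.054, 0.015, 0.085], [0, 0, 0], 0.07]])

```text
clock: 3.83
ee_pos: [0.5369, -0.2299, 0.1138]
tool_rot: [0.086, -0.701, 0.702, -0.088]
contact_force: [-0.3, -0.4, -0.7]
gripper_width: 0.255
```

Emit:
arm_command(steps=[[[0, 0, 0], [0, 0, 0], 0.07], [[0, 0, 0], [0, 0, 0], 0.07], [[0, 0, 0], [0, 0, 0], 0.07]])

```text
clock: 4.08
ee_pos: [0.5346, -0.2292, 0.1102]
tool_rot: [-0.089, 0.702, -0.701, 0.086]
contact_force: [-0.0, -0.7, -0.3]
gripper_width: 0.464
```

Run:
```python
from h import *
o=get_obs();print(o['clock'],o['ee_pos'],o['contact_force'],o['gripper_width'])
save('wrist','w3.png',crop=(160,0,480,400),scale=1.4)
```

```text
4.0833 [ 0.53461524 -0.22918742  0.11015808] [-0.01892333 -0.73012004 -0.28350388] 0.4644289306096543
```

View pics/w3.png

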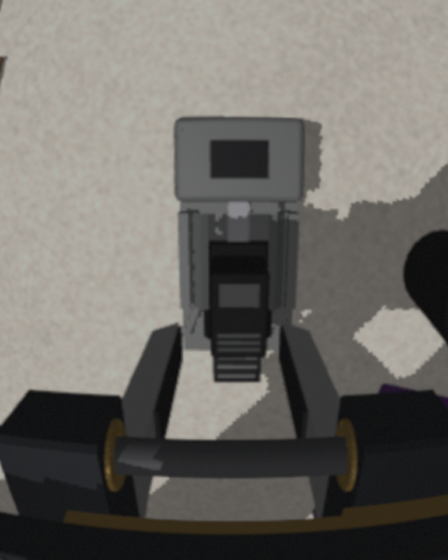

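The fingers straddle the pack, centred at (238,290). Descending and gripping.

Emit:
arm_command(steps=[[[0, 0, -0.03], [0, 0, 0], 0.07], [[0, 0, -0.048], [0, 0, 0], 0.07], [[0, 0, -0.056], [0, 0, 0], 0.07], [[0, 0, -0.056], [0, 0, 0], 0.07], [[0, 0, -0.056], [0, 0, 0], 0.07]])

```text
clock: 4.55
ee_pos: [0.5355, -0.2299, 0.0559]
tool_rot: [-0.088, 0.702, -0.702, 0.087]
contact_force: [-0.1, -0.0, 0.4]
gripper_width: 0.744
```

Emit:
arm_command(steps=[[[0, 0, 0], [0, 0, 0], 0.02], [[0, 0, 0], [0, 0, 0], 0.02], [[0, 0, 0], [0, 0, 0], 0.02], [[0, 0, 0], [0, 0, 0], 0.02], [[0, 0, 0], [0, 0, 0], 0.02]], grip_force=30)

```text
clock: 4.97
ee_pos: [0.5365, -0.23, 0.0567]
tool_rot: [0.087, -0.701, 0.702, -0.088]
contact_force: [0.9, 0.4, -0.1]
gripper_width: 0.427
```

Emit:
arm_command(steps=[[[0, 0, 0], [0, 0, 0], 0.02], [[0, 0, 0], [0, 0, 0], 0.02], [[0, 0, 0], [0, 0, 0], 0.02]])

```text
clock: 5.22
ee_pos: [0.5367, -0.2308, 0.0565]
tool_rot: [0.087, -0.701, 0.703, -0.088]
contact_force: [0.9, -2.2, 0.6]
gripper_width: 0.322
```

Emit:
arm_command(steps=[[[-0.005, -0.0012, 0], [0, 0, 0], 0.02], [[-0.01, -0.0025, 0], [0, 0, 0], 0.02], [[-0.015, -0.0037, 0], [0, 0, 0], 0.02], [[-0.02, -0.005, 0], [0, 0, 0], 0.02], [[-0.02, -0.005, 0], [0, 0, 0], 0.02]])

```text
clock: 5.63
ee_pos: [0.5154, -0.236, 0.0564]
tool_rot: [0.087, -0.701, 0.702, -0.087]
contact_force: [1.4, -4.9, -0.2]
gripper_width: 0.32
```

Emit:
arm_command(steps=[[[-0.01, -0.0025, 0], [0, 0, 0], 0.02], [[-0.02, -0.005, 0], [0, 0, 0], 0.02], [[-0.03, -0.0075, 0], [0, 0, 0], 0.02], [[-0.036, -0.009, 0], [0, 0, 0], 0.02], [[-0.036, -0.009, 0], [0, 0, 0], 0.02]])

```text
clock: 6.05
ee_pos: [0.4783, -0.2431, 0.0558]
tool_rot: [-0.088, 0.702, -0.701, 0.087]
contact_force: [-0.4, 0.3, 2.0]
gripper_width: 0.316
```

Emit:
arm_command(steps=[[[-0.005, -0.0012, 0.002], [0, 0, 0], 0.02], [[-0.005, -0.0012, 0.006], [0, 0, 0], 0.02], [[-0.005, -0.0012, 0.01], [0, 0, 0], 0.02]])

```text
clock: 6.3
ee_pos: [0.4744, -0.2443, 0.0652]
tool_rot: [-0.088, 0.702, -0.701, 0.087]
contact_force: [-1.3, -0.2, -0.9]
gripper_width: 0.32
```

The pack is clear of the rails. Carrying it to the lamp, hovering in front of its porch.

Emit:
arm_command(steps=[[[0, 0, 0.03], [0, 0, 0], 0.02], [[0, 0.01, 0.06], [0, 0, -1], 0.02], [[0.005, 0.045, 0.06], [0, 0, -2.1], 0.02], [[0.01, 0.085, 0.06], [0, 0, -2.1], 0.02], [[0.01, 0.125, 0.06], [0, 0, -2.1], 0.02]])

```text
clock: 6.72
ee_pos: [0.4862, -0.119, 0.127]
tool_rot: [0.073, -0.703, 0.703, -0.075]
contact_force: [0.7, 0.6, -2.4]
gripper_width: 0.321
```

Emit:
arm_command(steps=[[[0, 0.04, 0], [0, 0, 0], 0.02], [[0, 0.08, 0], [0, 0, 0], 0.02], [[0, 0.12, 0], [0, 0, 0], 0.02], [[0, 0.16, 0], [0, 0, 0], 0.02], [[0, 0.2, 0], [0, 0, 0], 0.02]])

```text
clock: 7.13
ee_pos: [0.4848, 0.0822, 0.1262]
tool_rot: [-0.075, 0.703, -0.703, 0.075]
contact_force: [0.5, -0.5, -2.5]
gripper_width: 0.317
```

Emit:
arm_command(steps=[[[0.006, 0.035, 0], [0, 0, 0], 0.02], [[0.006, 0.046, 0], [0, 0, 0], 0.02], [[0.006, 0.046, 0], [0, 0, 0], 0.02], [[0.006, 0.046, 0], [0, 0, 0], 0.02]])

```text
clock: 7.47
ee_pos: [0.491, 0.1261, 0.1258]
tool_rot: [0.076, -0.703, 0.703, -0.075]
contact_force: [-1.0, -0.6, -2.4]
gripper_width: 0.32
```

Run:
```python
from h import *
from scipy.spatial.transform import Rotation as R
o=get_obs();print(o['clock'],o['ee_pos'],o['contact_force'],o['gripper_width'])
z=R.from_quat(o['tool_rot']).as_matrix()[:,2];print('yaw',np.degrees(np.arctan(-z[0]/z[1])))
p,d=save('wrist','w4.png',crop=(160,0,480,400),scale=1.4)
c=calibration('wrist');print(c)
for q in ['lamp_mouth','lamp_seat','lamp','pack_center']:
    for r in spot_point('wrist',q)[:2]: print(q,r['confidence'],r['location'])
```

```text
7.4667 [0.49098575 0.12607296 0.12581074] [-1.04920684 -0.64045082 -2.38682654] 0.32038492676520364
yaw 12.253333484610051
{'camera_matrix': array([[309.70691629,   0.        , 324.39699812],
       [  0.        , 309.70691629, 200.23584401],
       [  0.        ,   0.        ,   1.        ]]), 'T': array([[ 0.21020461, -0.93983921, -0.26928847,  0.57032159],
       [-0.97765586, -0.20158242, -0.05961159,  0.14173658],
       [ 0.00174149,  0.27580208, -0.96121287,  0.28565561],
       [ 0.        ,  0.        ,  0.        ,  1.        ]])}
lamp_mouth 0.7 [325.7, 109.6]
lamp_mouth 0.35 [325.1, 54.5]
lamp_seat 0.78 [324.1, 54.4]
lamp 0.56 [327.7, 60.7]
lamp 0.27 [588.8, 265.2]
pack_center 0.83 [327.8, 247.3]
pack_center 0.53 [325.6, 62.8]
```

View pics/w4.png

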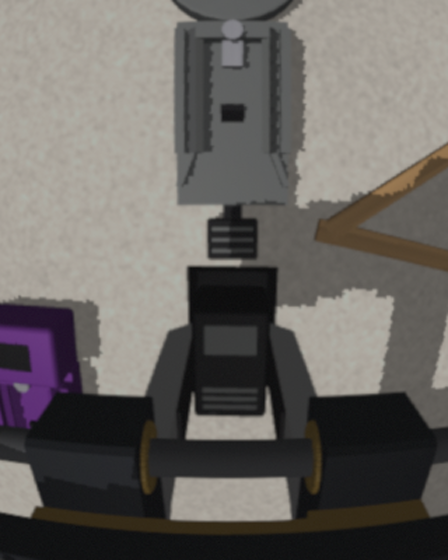

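The pack is held straight at (232,320), facing the lamp's shoe at (232,110) with the tongue at (232,238). I'll use this picture's depth for a finer lateral and yaw fit.

Run:
```python
from h import *
d=np.load('pics/wrist_d.npy');c=calibration('wrist');K=np.array(c['camera_matrix']);T=np.array(c['T'])
v,u=np.mgrid[0:400,0:640].astype(float)
x=(u-K[0,2])/K[0,0];y=(v-K[1,2])/K[1,1];r=np.hypot(x,y)+1e-9;s=np.tan(r)/r
W=np.stack([x*s*d,y*s*d,d,np.ones_like(d)],-1)@T.T
W=W[...,:3]
def rect(P): (q,s,a)=cv2.minAreaRect((P[:,:2]*1000).astype(np.float32));return np.round(q,1),np.round(s,1),round(a,2),len(P),np.median(P[:,2]).round(4)
def sel(b,lo,hi):
    w=W[b[1]:b[3],b[0]:b[2]].reshape(-1,3);return w[(w[:,2]>lo)&(w[:,2]<hi)]
S=sel((270,15,385,148),.013,.037);print('shoe',rect(S))
print('rails',rect(sel((270,15,385,125),.030,.037)))
print('tongue',rect(sel((300,145,355,186),.012,.022)))
print('plate',rect(sel((290,188,362,235),.09,.108)),'grip top',rect(sel((295,230,355,298),.128,.142)))
a=np.radians(12.2);e=np.array([np.cos(a),np.sin(a)]);n=np.array([-e[1],e[0]]);O=np.array([.6135,.153])
for nm,P in [('shoe',S),('plate',sel((290,188,362,235),.088,.11))]:
    q=P[:,:2]-O;X=q@e;Y=q@n;print(nm,X.min(),X.max())
    for lo in np.arange(np.floor(X.min()*100)/100,X.max(),.01):
        m=(X>=lo)&(X<lo+.01)
        if m.sum()>20: print(round(lo,3),Y[m].min().round(4),Y[m].max().round(4),((Y[m].min()+Y[m].max())/2).round(4))
```

```text
shoe (array([600.1, 145.5]), array([118.3,  68.7]), 12.01, 10593, np.float64(0.021))
rails (array([613.5, 148.4]), array([77.4, 68.4]), 12.03, 2870, np.float64(0.0315))
tongue (array([527.5, 129. ]), array([35.8, 46.5]), 12.18, 1257, np.float64(0.0168))
plate (array([509.6, 127.1]), array([28.4, 42.2]), 12.1, 1316, np.float64(0.099)) grip top (array([491.5, 123.5]), array([43.3, 32.8]), 13.42, 3707, np.float64(0.134))
shoe -0.07385434414290526 0.0445156221383865
-0.08 -0.0373 0.0294 -0.0039
-0.07 -0.0382 0.0301 -0.0041
-0.06 -0.038 0.03 -0.004
-0.05 -0.0386 0.0298 -0.0044
-0.04 -0.038 0.0298 -0.0041
-0.03 -0.0386 0.0298 -0.0044
-0.02 -0.0381 0.0297 -0.0042
-0.01 -0.0389 0.0295 -0.0047
-0.0 -0.0381 0.0296 -0.0042
0.01 -0.0383 0.0296 -0.0044
0.02 -0.0383 0.0296 -0.0044
0.03 -0.0382 0.0298 -0.0042
0.04 -0.0384 0.0295 -0.0044
plate -0.1211375475107367 -0.0927971636325481
-0.12 -0.0245 0.0177 -0.0034
-0.11 -0.0245 0.0171 -0.0037
-0.1 -0.024 0.0174 -0.0033
```

Relative fit: the pack must go 0.8 mm to the lamp's right, the yaw is right to about 0.1°, and the nose is 19 mm short of the porch. Moving over the porch and lowering.

Emit:
arm_command(steps=[[[0.02, 0.0035, -0.02], [0, 0, -0.1], 0.02], [[0.0423, 0.0081, -0.045], [0, 0, -0.1], 0.02], [[0.0423, 0.0081, -0.06], [0, 0, -0.1], 0.02], [[0.0423, 0.0081, -0.065], [0, 0, -0.1], 0.02], [[0.0423, 0.0081, -0.067], [0, 0, -0.1], 0.02]])

```text
clock: 8.13
ee_pos: [0.5323, 0.133, 0.0573]
tool_rot: [0.075, -0.703, 0.703, -0.072]
contact_force: [-0.1, -0.8, -2.0]
gripper_width: 0.317
```

Emit:
arm_command(steps=[[[0, 0, -0.001], [0, 0, 0], 0.02], [[0, 0, -0.002], [0, 0, 0], 0.02], [[0, 0, -0.002], [0, 0, 0], 0.02]])

```text
clock: 8.38
ee_pos: [0.5341, 0.134, 0.0585]
tool_rot: [0.073, -0.703, 0.703, -0.075]
contact_force: [0.9, -1.0, -2.1]
gripper_width: 0.321
```

Emit:
arm_command(steps=[[[0, 0, -0.0005], [0, 0, 0], 0.02], [[0, 0, -0.001], [0, 0, 0], 0.02], [[0, 0, -0.001], [0, 0, 0], 0.02]])

```text
clock: 8.63
ee_pos: [0.5336, 0.1342, 0.0566]
tool_rot: [0.074, -0.703, 0.703, -0.075]
contact_force: [-0.1, 0.1, -2.1]
gripper_width: 0.321
```

Emit:
arm_command(steps=[[[0, 0, -0.0005], [0, 0, 0], 0.02], [[0, 0, -0.001], [0, 0, 0], 0.02], [[0, 0, -0.001], [0, 0, 0], 0.02]])

```text
clock: 8.88
ee_pos: [0.534, 0.1343, 0.0559]
tool_rot: [-0.074, 0.703, -0.703, 0.075]
contact_force: [-1.2, -0.0, 2.6]
gripper_width: 0.321
```

Floor felt. I'll raise it 0.7 mm and slide into the mouth.

Emit:
arm_command(steps=[[[0, 0, 0.0007], [0, 0, 0], 0.02], [[0.0049, 0.001, 0.0007], [0, 0, 0], 0.02], [[0.0098, 0.0021, 0.0007], [0, 0, 0], 0.02], [[0.0147, 0.0031, 0.0007], [0, 0, 0], 0.02], [[0.0147, 0.0031, 0.0007], [0, 0, 0], 0.02]])

```text
clock: 9.3
ee_pos: [0.5498, 0.1376, 0.056]
tool_rot: [-0.074, 0.703, -0.703, 0.075]
contact_force: [1.1, 0.6, 1.2]
gripper_width: 0.32
```

Emit:
arm_command(steps=[[[0.002, 0.0004, 0], [0, 0, 0], 0.02], [[0.005, 0.001, 0], [0, 0, 0], 0.02], [[0.0075, 0.0016, 0], [0, 0, 0], 0.02], [[0.0098, 0.0021, 0], [0, 0, 0], 0.02], [[0.0098, 0.0021, 0], [0, 0, 0], 0.02]])

```text
clock: 9.72
ee_pos: [0.5587, 0.1395, 0.056]
tool_rot: [-0.074, 0.703, -0.703, 0.075]
contact_force: [0.4, 0.7, 3.4]
gripper_width: 0.323
```

Emit:
arm_command(steps=[[[0.0025, 0.0005, 0], [0, 0, 0], 0.02], [[0.005, 0.001, 0], [0, 0, 0], 0.02], [[0.0075, 0.0016, 0], [0, 0, 0], 0.02], [[0.0098, 0.0021, 0], [0, 0, 0], 0.02], [[0.0098, 0.0021, 0], [0, 0, 0], 0.02]])

```text
clock: 10.13
ee_pos: [0.5679, 0.1415, 0.056]
tool_rot: [0.074, -0.703, 0.703, -0.074]
contact_force: [-1.2, 0.6, 5.4]
gripper_width: 0.319
```

Emit:
arm_command(steps=[[[0.0025, 0.0005, 0], [0, 0, 0], 0.02], [[0.005, 0.001, 0], [0, 0, 0], 0.02], [[0.0075, 0.0016, 0], [0, 0, 0], 0.02], [[0.0098, 0.0021, 0], [0, 0, 0], 0.02], [[0.0098, 0.0021, 0], [0, 0, 0], 0.02]])

```text
clock: 10.55
ee_pos: [0.5784, 0.1437, 0.056]
tool_rot: [-0.074, 0.703, -0.703, 0.075]
contact_force: [-0.3, 0.0, 4.1]
gripper_width: 0.317
```

Emit:
arm_command(steps=[[[0.002, 0.0004, 0], [0, 0, 0], 0.02], [[0.004, 0.0008, 0], [0, 0, 0], 0.02], [[0.005, 0.001, 0], [0, 0, 0], 0.02], [[0.005, 0.001, 0], [0, 0, 0], 0.02]])

```text
clock: 10.88
ee_pos: [0.583, 0.1447, 0.056]
tool_rot: [-0.074, 0.703, -0.703, 0.074]
contact_force: [-1.1, 1.3, 5.0]
gripper_width: 0.32
```

Emit:
arm_command(steps=[[[0.002, 0.0004, 0], [0, 0, 0], 0.02], [[0.004, 0.0008, 0], [0, 0, 0], 0.02], [[0.004, 0.0008, 0], [0, 0, 0], 0.02]])

```text
clock: 11.13
ee_pos: [0.587, 0.1455, 0.056]
tool_rot: [-0.074, 0.703, -0.703, 0.074]
contact_force: [-1.4, 1.4, 4.8]
gripper_width: 0.316
```

Emit:
arm_command(steps=[[[0.002, 0.0004, 0], [0, 0, 0], 0.02], [[0.004, 0.0008, 0], [0, 0, 0], 0.02], [[0.004, 0.0008, 0], [0, 0, 0], 0.02]])

```text
clock: 11.38
ee_pos: [0.591, 0.1464, 0.056]
tool_rot: [-0.074, 0.703, -0.703, 0.075]
contact_force: [-1.1, 0.8, 5.0]
gripper_width: 0.317
```

Emit:
arm_command(steps=[[[0.002, 0.0004, 0], [0, 0, 0], 0.02], [[0.0035, 0.0007, 0], [0, 0, 0], 0.02], [[0.0035, 0.0007, 0], [0, 0, 0], 0.02]])

```text
clock: 11.63
ee_pos: [0.5945, 0.1471, 0.056]
tool_rot: [-0.074, 0.703, -0.703, 0.074]
contact_force: [-1.7, 0.9, 5.2]
gripper_width: 0.319
```

Emit:
arm_command(steps=[[[0.002, 0.0004, 0], [0, 0, 0], 0.02], [[0.0035, 0.0007, 0], [0, 0, 0], 0.02], [[0.0035, 0.0007, 0], [0, 0, 0], 0.02]])

```text
clock: 11.88
ee_pos: [0.5965, 0.1475, 0.056]
tool_rot: [-0.075, 0.703, -0.703, 0.073]
contact_force: [-5.7, 0.1, 7.6]
gripper_width: 0.316
```

Run:
```python
from h import *
o=get_obs();print(o['clock'],o['ee_pos'],o['contact_force'],o['gripper_width'])
save('wrist','w5.png',crop=(200,0,440,320),scale=1.8)
```

```text
11.8833 [0.59650766 0.14752317 0.05596861] [-5.70674755  0.08120003  7.6128285 ] 0.31565467170155487
```

View pics/w5.png

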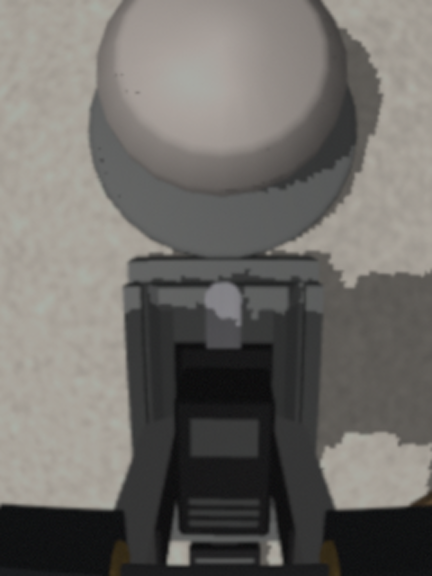

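The picture shows the pack in the rails, its nose just touching the plunger at (223,345). Matching this, the push rose to about 5 N. So the seat is about 13–14 mm further in.

Emit:
arm_command(steps=[[[0.0015, 0.0003, 0], [0, 0, 0], 0.02], [[0.003, 0.0006, 0], [0, 0, 0], 0.02], [[0.004, 0.0008, 0], [0, 0, 0], 0.02], [[0.004, 0.0008, 0], [0, 0, 0], 0.02]])

```text
clock: 12.27
ee_pos: [0.6001, 0.1483, 0.056]
tool_rot: [-0.076, 0.703, -0.703, 0.073]
contact_force: [-6.5, 0.4, 8.0]
gripper_width: 0.316
```

Emit:
arm_command(steps=[[[0.0015, 0.0003, 0], [0, 0, 0], 0.02], [[0.003, 0.0006, 0], [0, 0, 0], 0.02], [[0.003, 0.0006, 0], [0, 0, 0], 0.02]])

```text
clock: 12.52
ee_pos: [0.603, 0.1488, 0.0558]
tool_rot: [0.076, -0.703, 0.703, -0.073]
contact_force: [-6.2, 0.3, 8.5]
gripper_width: 0.321
```

Emit:
arm_command(steps=[[[0.0015, 0.0003, 0], [0, 0, 0], 0.02], [[0.003, 0.0006, 0], [0, 0, 0], 0.02], [[0.003, 0.0006, 0], [0, 0, 0], 0.02]])

```text
clock: 12.77
ee_pos: [0.6058, 0.1494, 0.0558]
tool_rot: [0.076, -0.703, 0.703, -0.073]
contact_force: [-7.1, -1.3, 8.4]
gripper_width: 0.318
```

Emit:
arm_command(steps=[[[0.001, 0.0002, 0], [0, 0, 0], 0.02], [[0.002, 0.0004, 0], [0, 0, 0], 0.02], [[0.002, 0.0004, 0], [0, 0, 0], 0.02]])

```text
clock: 13.02
ee_pos: [0.6076, 0.1498, 0.0558]
tool_rot: [0.076, -0.703, 0.703, -0.073]
contact_force: [-6.4, 0.4, 9.0]
gripper_width: 0.318
```

Emit:
arm_command(steps=[[[0.0005, 0.0001, 0], [0, 0, 0], 0.02], [[0.001, 0.0002, 0], [0, 0, 0], 0.02], [[0.001, 0.0002, 0], [0, 0, 0], 0.02]])

```text
clock: 13.27
ee_pos: [0.6088, 0.15, 0.0558]
tool_rot: [0.076, -0.703, 0.703, -0.073]
contact_force: [-6.4, -0.1, 9.0]
gripper_width: 0.316
```

Emit:
arm_command(steps=[[[0.0004, 0.0001, 0], [0, 0, 0], 0.02], [[0.0008, 0.0002, 0], [0, 0, 0], 0.02], [[0.0008, 0.0002, 0], [0, 0, 0], 0.02]])

```text
clock: 13.52
ee_pos: [0.6093, 0.1501, 0.0558]
tool_rot: [0.076, -0.703, 0.703, -0.072]
contact_force: [-7.1, -1.3, 8.5]
gripper_width: 0.316
```

Emit:
arm_command(steps=[[[0.0004, 0.0001, 0], [0, 0, 0], 0.02], [[0.0008, 0.0002, 0], [0, 0, 0], 0.02], [[0.0008, 0.0002, 0], [0, 0, 0], 0.02]])

```text
clock: 13.77
ee_pos: [0.61, 0.1503, 0.0558]
tool_rot: [0.076, -0.703, 0.703, -0.072]
contact_force: [-7.8, -1.3, 9.1]
gripper_width: 0.316
```

Emit:
arm_command(steps=[[[0.0004, 0.0001, 0], [0, 0, 0], 0.02], [[0.0008, 0.0002, 0], [0, 0, 0], 0.02], [[0.0008, 0.0002, 0], [0, 0, 0], 0.02]])

```text
clock: 14.02
ee_pos: [0.6108, 0.1504, 0.0558]
tool_rot: [0.076, -0.703, 0.703, -0.072]
contact_force: [-7.7, -0.0, 9.6]
gripper_width: 0.32
```

Emit:
arm_command(steps=[[[0.0004, 0.0001, 0], [0, 0, 0], 0.02], [[0.0008, 0.0002, 0], [0, 0, 0], 0.02], [[0.0008, 0.0002, 0], [0, 0, 0], 0.02]])

```text
clock: 14.27
ee_pos: [0.6112, 0.1504, 0.0557]
tool_rot: [0.077, -0.703, 0.703, -0.072]
contact_force: [-7.9, -1.1, 8.1]
gripper_width: 0.32
```

Emit:
arm_command(steps=[[[0.0004, 0.0001, 0], [0, 0, 0], 0.02], [[0.0008, 0.0002, 0], [0, 0, 0], 0.02], [[0.0008, 0.0002, 0], [0, 0, 0], 0.02]])

```text
clock: 14.52
ee_pos: [0.6113, 0.1505, 0.0557]
tool_rot: [0.077, -0.703, 0.704, -0.071]
contact_force: [-9.7, -1.3, 10.9]
gripper_width: 0.316
```

Emit:
arm_command(steps=[[[0.0004, 0.0001, 0], [0, 0, 0], 0.02], [[0.0008, 0.0002, 0], [0, 0, 0], 0.02], [[0.0008, 0.0002, 0], [0, 0, 0], 0.02]])

```text
clock: 14.77
ee_pos: [0.6114, 0.1504, 0.0557]
tool_rot: [0.078, -0.703, 0.704, -0.071]
contact_force: [-11.7, -1.1, 10.8]
gripper_width: 0.317
```

The pack stops hard at 11.7 N, so this is the end wall, past the click. I'll ease back gently to test whether the catch holds.

Emit:
arm_command(steps=[[[-0.002, -0.0004, 0], [0, 0, 0], 0.02], [[-0.004, -0.0008, 0], [0, 0, 0], 0.02], [[-0.005, -0.001, 0], [0, 0, 0], 0.02], [[-0.005, -0.001, 0], [0, 0, 0], 0.02]])

```text
clock: 15.1
ee_pos: [0.6093, 0.1499, 0.0557]
tool_rot: [0.075, -0.703, 0.703, -0.073]
contact_force: [-4.1, 0.1, 6.3]
gripper_width: 0.315
```

Emit:
arm_command(steps=[[[-0.001, -0.0002, 0], [0, 0, 0], 0.02], [[-0.002, -0.0004, 0], [0, 0, 0], 0.02], [[-0.002, -0.0004, 0], [0, 0, 0], 0.02]])

```text
clock: 15.35
ee_pos: [0.6086, 0.1498, 0.0557]
tool_rot: [0.074, -0.703, 0.703, -0.074]
contact_force: [-1.2, 0.6, 4.3]
gripper_width: 0.319
```

Run:
```python
from h import *
p,d=save('side','s2.png')
for r in masks_of('side','lamp_catch')[:3]:
    v,u=np.nonzero(r['mask']);P=world('side',np.c_[u,v],d);print(r['confidence'],r['location'],len(u),np.percentile(P,[5,50,95],axis=0).round(3).tolist())
print(calibration('side')['T'].round(3))
```

```text
0.65 [349.6, 159.9] 255 [[0.581, 0.129, 0.025], [0.595, 0.139, 0.045], [0.634, 0.161, 0.065]]
0.46 [319.5, 173.9] 104 [[0.509, 0.114, 0.002], [0.522, 0.129, 0.017], [0.539, 0.146, 0.019]]
[[ 0.985 -0.108  0.136  0.379]
 [-0.174 -0.556  0.813 -0.658]
 [-0.012 -0.824 -0.566  0.489]
 [ 0.     0.     0.     1.   ]]
```

Emit:
arm_command(steps=[[[-0.001, -0.0002, 0], [0, 0, 0], 0.02], [[-0.002, -0.0004, 0], [0, 0, 0], 0.02], [[-0.003, -0.0006, 0], [0, 0, 0], 0.02], [[-0.003, -0.0006, 0], [0, 0, 0], 0.02]])

```text
clock: 15.78
ee_pos: [0.6081, 0.1498, 0.056]
tool_rot: [-0.072, 0.703, -0.703, 0.077]
contact_force: [7.2, 2.2, 0.6]
gripper_width: 0.317
```

The catch holds: a 7 N pull doesn't move the pack, and the tongue reads 17 mm, which is up. Unloading, letting go and lifting away.

Emit:
arm_command(steps=[[[0.0025, 0.0005, 0], [0, 0, 0], 0.02], [[0.0025, 0.0005, 0], [0, 0, 0], 0.06], [[0.0025, 0.0005, 0], [0, 0, 0], 0.06], [[0.0025, 0.0005, 0], [0, 0, 0], 0.06], [[0.0025, 0.0005, 0], [0, 0, 0], 0.06]])

```text
clock: 16.2
ee_pos: [0.6071, 0.1495, 0.0548]
tool_rot: [0.075, -0.703, 0.703, -0.073]
contact_force: [0.7, 0.1, -0.1]
gripper_width: 0.56
```

Emit:
arm_command(steps=[[[0, 0, 0], [0, 0, 0], 0.06], [[0, 0, 0.01], [0, 0, 0], 0.06], [[0, 0, 0.04], [0, 0, 0], 0.06], [[0, 0, 0.08], [0, 0, 0], 0.06], [[0, 0, 0.12], [0, 0, 0], 0.06]])

```text
clock: 16.62
ee_pos: [0.6069, 0.1496, 0.1764]
tool_rot: [0.075, -0.703, 0.703, -0.073]
contact_force: [1.5, 1.6, 0.9]
gripper_width: 0.638
```

Emit:
arm_command(steps=[[[-0.04, -0.01, 0.01], [0, 0, 0], 0.06], [[-0.08, -0.02, 0.02], [0, 0, 0], 0.06], [[-0.12, -0.03, 0.02], [0, 0, 0], 0.06], [[-0.16, -0.03, 0.02], [0, 0, 0], 0.06], [[-0.16, -0.03, 0.02], [0, 0, 0], 0.06]])

```text
clock: 17.03
ee_pos: [0.4407, 0.1194, 0.1953]
tool_rot: [-0.076, 0.703, -0.703, 0.073]
contact_force: [0.7, 0.5, -0.1]
gripper_width: 0.638
```

Run:
```python
from h import *
o=get_obs();print(o['clock'],o['ee_pos'],o['contact_force'],o['gripper_width'])
p,d=save('wrist','w6.png',crop=(160,0,480,400),scale=1.4)
p,d=save('top','t2.png')
v,u=np.mgrid[92:196,212:262];w=world('top',np.c_[u.ravel(),v.ravel()],d)
w=w[(w[:,2]>.058)&(w[:,2]<.071)&(w[:,0]<.64)];print(cv2.minAreaRect((w[:,:2]*1000).astype(np.float32)),len(w))
v,u=np.mgrid[177:196,232:262];w=world('top',np.c_[u.ravel(),v.ravel()],d);k=(w[:,2]>.009)&(w[:,0]<.536);print('tongue z',np.percentile(w[k,2],[50,80]))
```

```text
17.0333 [0.44066218 0.11941946 0.19534356] [ 0.71585436  0.47200855 -0.07191713] 0.6382798172632204
((608.654296875, 151.71641540527344), (48.329200744628906, 30.854278564453125), 12.692940711975098) 201
tongue z [0.31796658 0.52340888]
```

View pics/t2.png

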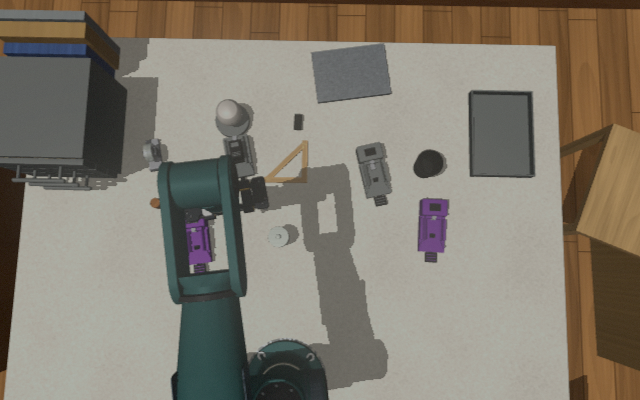

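View pics/w6.png

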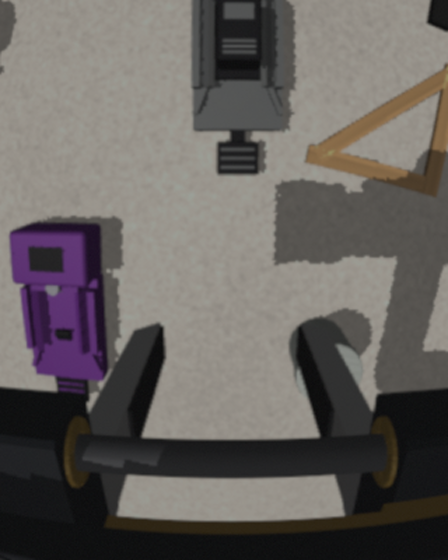

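The pack sits in the lamp at (235,148) in the top view and stays there with the gripper away. The charger at (373,172) is empty and the other things are unmoved. Handing in.

```bash
python3 -c "
from plant import *
print(sign_off())"
```

```text
the job is handed in; nothing more can be done
None
```

I moved the battery pack from the charger to the desk lamp, and the lamp's catch is holding it; the job is handed in at about 17 s of the 72 s allowed.

- **Charger:** I pressed the tongue with the fingers shut; it bottomed out at about 10 N. The pack popped loose, and I slid it out of the rails and lifted it clear.
- **Lamp:** I slid the pack in the same way round. The plunger made contact about 13–14 mm before the seat, and I pushed until the end wall stopped the pack. The largest push I read was about 12 N.
- **Catch:** I didn't see the click clearly in the force readings. A pull of about 7 N afterwards didn't move the pack, and a rough side-camera reading put the tongue at 17 mm, its up position.
- **After letting go:** In the top view the pack stayed at (0.609, 0.152), its latched place. The charger was empty and the other things looked unmoved.

- **Failed check:** A last top-view reading of the tongue height didn't work because the arm blocked the view.
- **Disagreement:** The wrist and top cameras differed by about 4 mm sideways on the lamp. I aligned the pack using positions from the wrist picture alone.

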